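Find the tight spot of a guide rail with its carriage

ROBOT

A 6-joint arm with a two-finger parallel gripper is mounted at the origin on the work surface. World frame = base frame: x ahead of the robot, y to its left, z up, the work surface at z = 0. Lengths are in mm, angles in rad, forces in N, time in s.
With the tool pointing down it reaches from about 300 to 775 mm from the base axis. Payload 14.6 kg.
Tool frame: the origin (TCP) lies between the finger pads; the fingertips stand 8 mm ahead of it and the grasp point (between the pads) lies 11 mm behind it; z points along the fingers, y is the direction in which the jaws open and shut (so a half turn about z gives the same grasp; the last joint's range is limited). The gripper opens to 94 mm and grips with 3 to 60 N. Pads are 16 mm wide; open, the fingers measure 119 mm over their backs; the gripper's body (75 mm by 177 mm) begins 78 mm behind the grasp point.
Start: joints at [-1.327, 0.3, 1.521, -0, 1.321, -0.067], TCP at [168.194, -523.641, 213.446] pointing down, gripper open.
Joint ranges: [-3.03, 3.03], [-0.79, 2.21], [0.23, 2.52], [-1.04, 4.18], [0, 3.07], [-2.55, 2.55]. Speed limits (rad/s): [2.22, 2.22, 2.57, 3.14, 3.14, 3.14].

INTERFACE

Orientations are given as [roll, pitch, yaw] about the fixed x, y, z axes, in that order (R = Rz(yaw) Ry(pitch) Rx(roll)).
In Python, from cell import manip gives the robot as it stands. The module is installed in compiled form; this text tells all that it offers.
- The arm moves only by the tool send_rows, never from a script. Its argument "series" is a list that holds one entry, the list of rows, each a list of 5 numbers: the opening, from 0 (shut) to 1 (fully open), then the shift along the tool's x, y, z in mm, then the turn about the tool's z in degrees. In form: [[[gripper, dx, dy, dz, roll], ...]]. A call has 1 to 10 rows; each row is the pose to reach, as a shift and turn from the pose commanded when the call began, along the tool's axes at that moment; what a row does not reach only later rows make up. A row lasts 1/10 s, in which the tool goes at most 50 mm and 8.59 degrees, less where a joint would pass 70% of its speed; a pose out of reach is approached as far as the arm can. A call with a gripper value outside its range is refused whole. The fingers move at their own pace and stop on an object; "newtons" is the grip in N (left out, the last holds). Time passes only in rows, so rows that repeat a pose let the fingers close. It gives the time, the measured TCP pose, the force and the opening at its end, in the units of the state.
- manip.read_state(): the state, without advancing time (a new reading comes with each control period).
- manip.camera(name): name is "side" or "top"; returns a dict with "img" (420x560x3 uint8, red, green, blue), "vfov" (degrees; the focal length in pixels is half the picture's height over the tangent of half this angle, whatever the lens; pixels are square), "cx", "cy" (the principal point, pixels), "pose" (4x4, takes a point from camera to world coordinates). Camera axes: x right, y down, z forward; pixel columns grow to the right and rows downward; lengths in mm; the calibration is good to about 2 mm. A picture is of the moment at which its call begins. There is no depth.
- manip.sign_off(): hands the job in, once; it reports no verdict.
Trained networks look in a picture, given as the dict that the camera call returned (one of the last four; its "shot" number tells which), for a name from the list of things; names that differ only in an ending like _2 or _b are one class to them, and where a whole thing is asked for, a point or a joint stands for the part that bears it (a point fixed in the world has none). Each returns a list of dicts, best first, with "conf" (0 to 1); they miss things now and then, are a little off and sometimes report something else, mostly with a low value. They report only what shows in the picture. A call takes as long as a camera call.
- manip.find_in(target, picture): "rect" ([left, top, width, height] in pixels, round what is visible of it).
- manip.silhouettes(target, picture): "pixels" (420x560 bool, what is visible of it) and "rect" ([left, top, width, height] in pixels, round what is visible of it).
The state is a dict: "clock": time; "joints": joint angles; "qd": joint speeds; "effort": joint torques, N m; "eef_pos": TCP position; "eef_rot": TCP orientation; "wrist_force": force on the tool from outside, world axes, zero at the start; "moment": the same for the moment, N m; "finger_gap": finger opening in mm.
Only numpy, scipy, OpenCV 4.12 (cv2) and the standard library are available. Lean on these libraries where they do the work, as an engineer would, in place of code of your own. Each camera call takes 0.05 s, during which the arm holds its last target. There are 200 camera calls.

TASK

Take the blue carriage out of its holder, set it down on the open loading end of the aluminium guide rail and let go, then take it again by its two end faces and slide it into the rail so that its nose pushes the orange marker ahead until you clearly feel the rail go tight (a push of about 5 N). Without forcing it any further (never over 15 N), draw the carriage straight back about 15 mm from the marker, so that the marker is left showing the tight spot, and let go of the carriage there. Do not touch the marker with the gripper, and leave the servo, mug and screwdriver alone.

Things in the scene. Friction and masses are not known exactly. Their poses are not given: they have to be found in the camera images.
- carriage_mid (a point): Centre (22 mm above the underside) of the carriage: loose blue block 46 long (x) x 40 wide x 44 mm tall, 0.18 to 0.35 kg. From the foot of both end faces a steel nose, 12 mm wide, 10 tall, sticks out 40 mm along x; the ends are alike. Starts upright in the holder. In the rail hold it by its end faces, fingertips above the noses (at least 12 mm over its underside). It runs freely in the slot.
- holder: Fixed grey plate 150 x 80 x 10 mm, left or right of the robot; origin under its centre, x its long way and the carriage's. The carriage stands on it, underside 10 mm above the desk. Black posts 46 mm tall stand 3 mm off its end faces, a pair either side of each nose (16 mm apart), so that here it can only be taken across its 40 mm width.
- rail: Fixed aluminium guide rail 450 mm long, 72 wide, lying on the desk; its x is the way in. Floor 10 mm above the desk: open from x = -210 to -85 mm (loading end, yellow patch), then black flares, then from x = -60 to 240 mm a slot 46 mm wide between walls 44 mm tall above the floor, so that in the slot the carriage cannot be held across its width.
- rail_pad (a point): Point on the rail floor at x = -140 mm, middle of the loading end: the place to set the carriage's underside down, its x along the rail.
- rail_mouth (a point): Point on the rail floor at x = -60 mm, centre of the slot's mouth. Somewhere beyond, unseen and different each time, the rail is tight for the marker (not for the carriage): a springy resistance from about 3 N, growing 0.9 N per mm, solid after 14 mm; it springs back. The marker's near end meets it somewhere between x = 80 and 160 mm.
- rail_end (a point): Point on the rail floor at x = 240 mm, centre of the slot's closed far end.
- marker_foot (a point): Centre of the foot of the marker, a loose 90 g orange shoe in the slot, 4 mm above the rail floor. Foot 50 long, 60 wide, 8 mm tall, running in undercuts of the walls; an upright block, 44 mm tall, with a pin, on its far half. Slides freely (under 1 N) when a nose of the carriage pushes the foot; when they touch, this point is 88 mm ahead of the carriage's centre.
- servo: Loose black hobby servo 54 x 20 x 44 mm standing near the robot: leave alone.
- mug: Loose white mug, 80 mm across, 92 mm tall, on the right: leave alone.
- screwdriver: Loose yellow screwdriver 180 mm long lying on the left: leave alone.

How it is judged (in metres and radians):
On the way, in this order (a step that is already met when the one before it is completed fails the run):
1. the carriage stands on the rail's loading end, let go (z of carriage_mid in the frame of rail between 0.028 and 0.036 m and x of carriage_mid in the frame of rail between -0.2 and -0.08 m and y of carriage_mid in the frame of rail between -0.02 and 0.02 m and contact force between the fingers and carriage below 0.1 N), for 0.1 s.
2. the carriage presses the marker against the tight spot with more than 2 N (contact force between carriage and marker above 2 N and x of marker_foot in the frame of rail above 0.095 m), for 0.1 s.
At the end, for the whole second after the job is handed in: The carriage stands upright and at rest on the rail floor in the slot (within 6 mm of its centre line), let go, its nose 6 to 27 mm short of the marker's foot (centres 94 to 115 mm apart), and the marker rests in the slot where it went tight (horizontal distance between carriage_mid and marker_foot between 0.094 and 0.115 m and z of carriage_mid in the frame of rail between 0.028 and 0.036 m and x of carriage_mid in the frame of rail above -0.02 m and y of carriage_mid in the frame of rail between -0.006 and 0.006 m and x of marker_foot in the frame of rail above 0.095 m and z of marker_foot in the frame of rail below 0.018 m and linear speed of each of carriage, marker below 0.01 m/s); the robot touches nothing.
It fails at once if the marker is forced (more than 16 N from the carriage) (contact force between carriage and marker above 16 N).
It fails at once if the gripper or arm touches the marker (contact force between any of the arm, the fingers and marker above 0.5 N).
It fails at once if the servo, mug or screwdriver is moved more than 20 mm (distance of any of servo, mug, screwdriver from where it was at the start of the episode above 0.02 m).
It also fails if it takes over 69 s, if anything falls off the work surface, if the arm or the gripper's body presses on something with over 40 N, if the wrist force passes 120 N, or if a joint passes its speed limit or range.

## Working session

There is one attempt and no reset: what is moved stays moved. The work goes in short steps, Python scripts to look and compute and a tool call to move; the robot and the scene stay as the last step left them, time stands still between calls to the robot, and variables do not carry over. Pictures are saved under pics/ and viewed, about 8 in all and at most 12, crops included, and the job is handed in when it is done.

Besides the shell and the picture viewer there is one more tool, called after "Emit:" as name(argument=value, ...), one argument or row to a line, values as JSON. send_rows: Moves the arm, as the interface text tells. Its arguments: {"type":"object","properties":{"series":{"type":"array"},"newtons":{"type":"number"}},"required":["series"]}

```bash
mkdir -p pics
cat > h.py <<'E'
import numpy as np, cv2
from cell import manip
def K(c):
    f=c["img"].shape[0]/2/np.tan(np.radians(c["vfov"])/2); return f,c["cx"],c["cy"]
def ray(c,u,v):
    f,cx,cy=K(c); P=np.array(c["pose"]); d=P[:3,:3]@np.array([(u-cx)/f,(v-cy)/f,1]); return P[:3,3],d
def onz(c,u,v,z):
    o,d=ray(c,u,v); return o+d*(z-o[2])/d[2]
def proj(c,p):
    f,cx,cy=K(c); P=np.array(c["pose"]); q=P[:3,:3].T@(np.asarray(p,float)-P[:3,3]); return np.array([cx+f*q[0]/q[2],cy+f*q[1]/q[2]])
def save(c,n,crop=None,s=1):
    i=c["img"][:,:,::-1]
    if crop: l,t,w,h=crop; i=i[t:t+h,l:l+w]
    cv2.imwrite("pics/"+n,cv2.resize(i,None,fx=s,fy=s,interpolation=cv2.INTER_CUBIC))
E
python3 - <<'E'
from h import *
s=manip.read_state(); print({k:np.round(v,3).tolist() for k,v in s.items()})
ims=[]
for n in("side","top"):
    c=manip.camera(n); ims.append(c["img"]); print(n,c["vfov"],c["cx"],c["cy"],np.round(c["pose"],3).tolist(),c.keys())
    save(c,n+".png")
    for t in("carriage_mid","holder","rail","marker_foot","servo","mug","screwdriver"):
        for r in manip.silhouettes(t,c)[:2]:
            ys,xs=np.nonzero(r["pixels"]); b=cv2.minAreaRect(np.c_[xs,ys].astype(np.float32))
            print(t,round(r["conf"],2),r["rect"],np.round([*b[0],*b[1],b[2]],1))
cv2.imwrite("pics/both.png",cv2.resize(np.vstack(ims)[:,:,::-1],None,fx=.71,fy=.71))
E
```

```text
{'clock': 0.0, 'joints': [-1.327, 0.3, 1.522, -0.0, 1.321, -0.067], 'qd': [0.0, -0.001, -0.001, -0.002, 0.001, 0.0], 'effort': [-0.0, -53.181, -35.273, 0.071, 0.024, -0.0], 'eef_pos': [168.13, -523.405, 212.889], 'eef_rot': [-3.14, -0.0, 0.311], 'wrist_force': [-0.217, -0.395, 0.452], 'moment': [0.022, -0.031, -0.041], 'finger_gap': 93.878}
side 55.99630935252161 275.6420799655658 203.35488961064368 [[0.995, -0.064, 0.078, 462.628], [-0.101, -0.654, 0.75, -681.594], [0.003, -0.754, -0.657, 719.682], [0.0, 0.0, 0.0, 1.0]] dict_keys(['img', 'vfov', 'cx', 'cy', 'pose', 'shot'])
carriage_mid 0.51 [213.0, 158.5, 15.8, 26.3] [221.5 170.   28.   13.   90. ]
holder 0.97 [209.0, 153.1, 24.1, 40.7] [222. 171.  36.  26.  90.]
rail 0.81 [267.2, 155.4, 73.7, 136.1] [304.5 219.7 143.4  37.3  71.2]
servo 0.69 [224.7, 220.6, 20.2, 15.3] [232.4 228.9  14.6  20.6  76. ]
mug 0.8 [298.7, 334.8, 62.4, 68.2] [337.  364.3  69.7  58.7  62.2]
screwdriver 0.75 [250.3, 139.7, 26.6, 8.8] [262.5 143.2  27.3   7.5   5.2]
top 46.00247237650351 282.3572990531893 211.90570708617767 [[0.005, -0.998, 0.068, 431.941], [-1.0, -0.005, 0.013, 34.514], [-0.013, -0.069, -0.998, 1193.785], [0.0, 0.0, 0.0, 1.0]] dict_keys(['img', 'vfov', 'cx', 'cy', 'pose', 'shot'])
carriage_mid 0.88 [157.8, 250.4, 52.3, 16.8] [182.5 257.6  18.   53.   82.9]
holder 0.9 [151.1, 238.4, 66.5, 37.3] [183.5 258.   63.   34.    0. ]
rail 0.84 [176.9, 149.8, 191.9, 50.6] [270.6 173.5  34.5 193.2  83. ]
rail 0.16 [116.5, 161.1, 20.6, 64.5] [126.4 192.6  11.6  59.4  11.7]
marker_foot 0.89 [253.3, 165.3, 24.1, 20.3] [265.  174.1  17.5  21.7  85.9]
servo 0.49 [284.0, 237.5, 11.8, 23.3] [290.7 248.3  21.8   8.   76. ]
mug 0.81 [434.3, 153.0, 52.4, 50.7] [457.3 172.7  35.4  53.   62.6]
mug 0.15 [281.8, 238.1, 14.5, 21.7] [290.6 248.4  23.8   8.2  76. ]
screwdriver 0.66 [115.8, 148.1, 23.7, 72.8] [129.1 186.   11.4  72.8  14.6]
```

View pics/top.png

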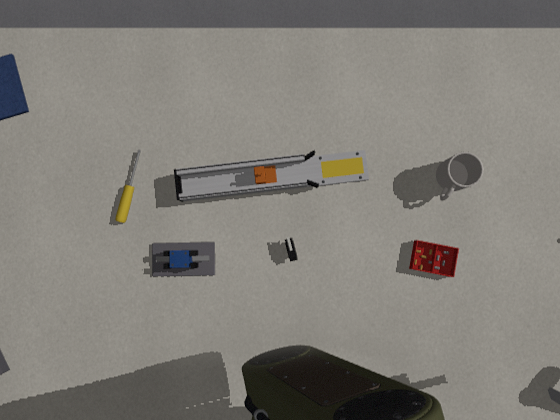

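View pics/side.png

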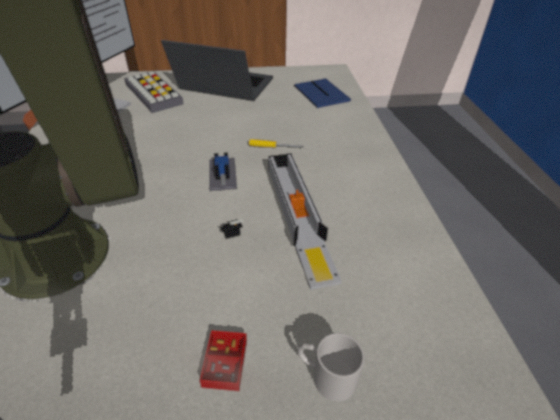

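Run:
```python
from h import *
c=manip.camera("top")
a=cv2.resize(c["img"][140:212,165:378],None,fx=3.7,fy=3.7,interpolation=cv2.INTER_CUBIC)
b=cv2.resize(c["img"][230:286,140:225],None,fx=5,fy=5,interpolation=cv2.INTER_CUBIC)
o=np.zeros((a.shape[0]+b.shape[0],a.shape[1],3),np.uint8);o[:a.shape[0]]=a;o[a.shape[0]:,:b.shape[1]]=b
cv2.imwrite("pics/z.png",o[:,:,::-1]);print(o.shape,a.shape)
hsv=cv2.cvtColor(c["img"],cv2.COLOR_RGB2HSV)
def blob(n,m,l,t,w,h,z):
    k=np.zeros(m.shape,bool);k[t:t+h,l:l+w]=1;ys,xs=np.nonzero(m&k);r=cv2.minAreaRect(np.c_[xs,ys].astype(np.float32));q=cv2.boxPoints(r)
    print(n,len(xs),[xs.mean(),ys.mean()],np.round(r[0],1),np.round(r[1],1),round(r[2],1),np.round(onz(c,xs.mean(),ys.mean(),z),1),[np.round(onz(c,*p,z)[:2],1).tolist() for p in q])
H,S,V=hsv[...,0],hsv[...,1],hsv[...,2]
blob("yellow",(abs(H-24.)<8)&(S>150),300,140,80,50,10)
blob("blue",(abs(H-110.)<12)&(S>100)&(V>60),150,235,70,50,54)
blob("orange",(abs(H-10.)<8)&(S>150),240,155,50,40,30)
```

```text
(546, 788, 3) (266, 788, 3)
yellow 622 [np.float64(341.6623794212219), np.float64(167.19292604501607)] [335.2 164.6] [28.6 53.2] 75.1 [621.9 -92.3  10. ] [[645.0, -6.1], [678.7, -130.1], [611.4, -147.4], [577.9, -23.9]]
blue 346 [np.float64(179.60693641618496), np.float64(258.6184971098266)] [180.  258.5] [17. 22.] 90.0 [401.4 285.3  54. ] [[421.0, 310.2], [421.3, 259.4], [382.3, 258.7], [382.0, 309.4]]
orange 348 [np.float64(264.57471264367814), np.float64(174.2844827586207)] [264.7 174.1] [17.1 20.9] 83.7 [601.1  92.4  30. ] [[619.0, 119.1], [624.7, 69.9], [584.1, 65.1], [578.4, 114.2]]
```

View pics/z.png

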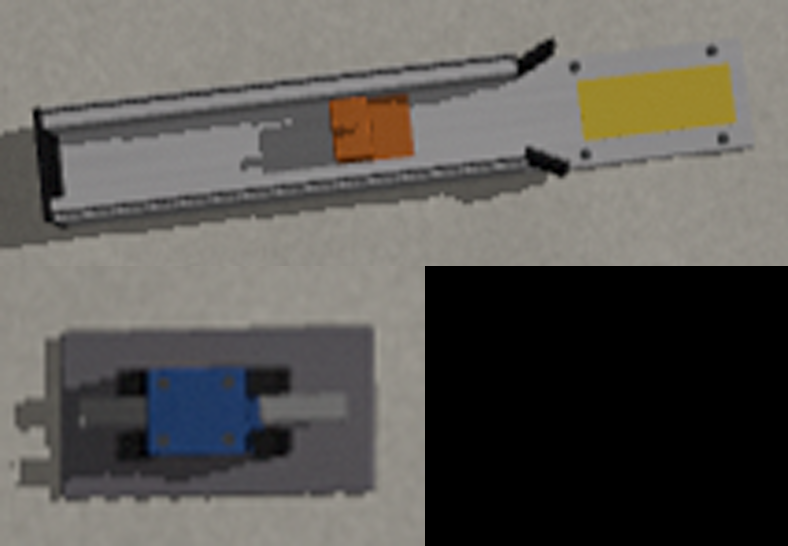

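Run:
```python
from h import *
from scipy.optimize import least_squares
c=manip.camera("top")
q=lambda X,Y:(165+(X+.5)/3.7-.5,140+(Y+.5)/3.7-.5)
pts=[((737,40),(-210,36,10)),((751,147),(-210,-36,10)),((38,110),(240,36,54)),((47,220),(240,-36,54)),((518,57),(-60,36,54)),((528,150),(-60,-36+13,54)),((550,41),(-85,None,54)),((567,173),(-85,None,54))]
pts=[p for p in pts if p[1][1] is not None]
def W(p,P):
    a=p[2];return np.array([p[0]+np.cos(a)*P[0]-np.sin(a)*P[1],p[1]+np.sin(a)*P[0]+np.cos(a)*P[1],P[2]])
def model(p,idx): return [proj(c,W(p,pts[i][1]))-q(*pts[i][0]) for i in idx]
for s in (1,-1):
  P2=[(a,(b[0],b[1]*s,b[2])) for a,b in pts]
  pts_,pts=pts,P2
  r=least_squares(lambda p:np.ravel(model(p,[0,1,2,3])),[600,90,1.6]); print(s,np.round(r.x,4),np.degrees(r.x[2]),np.round(model(r.x,range(6)),1).tolist())
  p=r.x
  pts=pts_
  if r.cost<20:
    for n,x in(("pad",-140),("mouth",-60),("end",240)): print(n,np.round(W(p,(x,0,10)),1))
    for z,(u,v) in((10,(342.1,167.1)),(54,(252.6,174.8)),(18,(270,174))):
        w=onz(c,u,v,z)[:2]-p[:2]; a=p[2]; print("local",np.round([np.cos(a)*w[0]+np.sin(a)*w[1],-np.sin(a)*w[0]+np.cos(a)*w[1]],1))
h=[(140+(X+.5)/5-.5,230+(Y-266+.5)/5-.5) for X,Y in((149,367),(244,367),(244,455),(149,455))]
print("car",[np.round(onz(c,*p,54),1).tolist() for p in h],np.mean([onz(c,*p,54) for p in h],0))
h=[(140+(X+.5)/5-.5,230+(Y-266+.5)/5-.5) for X,Y in((62,328),(373,325),(373,492),(62,497))]
print("holder",[np.round(onz(c,*p,10),1).tolist() for p in h],np.mean([onz(c,*p,10) for p in h],0))
# side view of blue
c=manip.camera("side"); print("side proj car top",proj(c,[401.4,285.3,54]),"pad",proj(c,W(p,(-140,0,10))),"near corners",proj(c,W(p,(-210,36,10))),proj(c,W(p,(-210,-36,10))))
save(c,"s2.png",(190,130,170,170),3.5)
```

```text
1 [602.7531  58.481    1.6915] 96.9160791385724 [[3.7, 29.0], [-3.9, -29.3], [2.8, 30.0], [-2.7, -30.3], [1.6, 29.4], [-4.1, -20.8]]
-1 [602.4432  58.4358   1.691 ] 96.88589746015391 [[-0.0, -0.2], [-0.1, 0.3], [-0.3, -0.4], [0.4, 0.4], [-2.1, -1.0], [-1.8, -1.1]]
pad [619.2 -80.6  10. ]
mouth [609.6  -1.1  10. ]
end [573.7 296.7  10. ]
local [-153.1   -1.3]
local [60.9 -1.1]
local [21.3 -3.7]
car [[421.5, 309.3, 54.0], [421.7, 265.4, 54.0], [381.4, 264.6, 54.0], [381.1, 308.4, 54.0]] [401.41066055 286.93328811  54.        ]
holder [[439.5, 362.1, 10.0], [441.7, 212.8, 10.0], [362.3, 211.6, 10.0], [359.0, 360.2, 10.0]] [400.59467297 286.67053022  10.        ]
side proj car top [220.86369625 160.00983011] pad [315.17231056 259.25555266] near corners [308.82759744 285.6142138 ] [339.76697538 279.91916188]
```

View pics/s2.png

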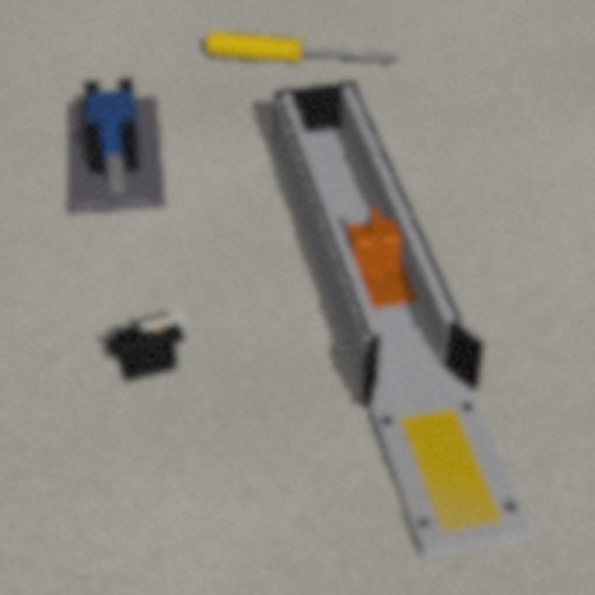

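Top view: rail runs from its yellow loading end (342,167) to the closed end (177,185), marker at (265,174), carriage in the holder at (180,259). The side view agrees to about 2 px.

Emit:
send_rows(
  series=[
    [[1,398,-317,0,-73.2],[1,398,-317,0,-73.2],[1,398,-317,0,-73.2],[1,398,-317,0,-73.2],[1,398,-317,0,-73.2],[1,398,-317,0,-73.2],[1,398,-317,0,-73.2],[1,398,-317,0,-73.2],[1,398,-317,0,-73.2],[1,398,-317,0,-73.2]],
  ],
  newtons=25,
)

```text
clock: 1.95
eef_pos: [446.1, -105.5, 213.8]
eef_rot: [3.141, 0.0, 1.591]
wrist_force: [1.4, -0.8, -0.2]
finger_gap: 93.7
```

Emit:
send_rows(
  series=[
    [[1,395,-36,94,0],[1,395,-36,94,0],[1,395,-36,94,0],[1,395,-36,94,0],[1,395,-36,94,0],[1,395,-36,94,0],[1,395,-36,94,0],[1,395,-36,94,0],[1,395,-36,94,0],[1,395,-36,94,0]],
  ],
)

```text
clock: 2.95
eef_pos: [401.8, 287.6, 119.0]
eef_rot: [-3.141, 0.001, 1.591]
wrist_force: [0.0, 0.0, 0.5]
finger_gap: 94.0
```

Run:
```python
from h import *
s=manip.read_state(); print(s["eef_pos"],s["eef_rot"],s["wrist_force"])
c=manip.camera("top"); d=manip.camera("side")
save(c,"t3.png",(130,215,110,90),4)
save(d,"s3.png",(180,100,110,90),4)
a=np.vstack([cv2.imread("pics/t3.png"),cv2.imread("pics/s3.png")]);cv2.imwrite("pics/b3.png",cv2.resize(a,None,fx=.83,fy=.83))
```

```text
[401.82120161 287.61751143 118.96016666] [-3.14071618e+00  5.86220305e-04  1.59078836e+00] [0.01873938 0.00808333 0.49581032]
```

View pics/b3.png

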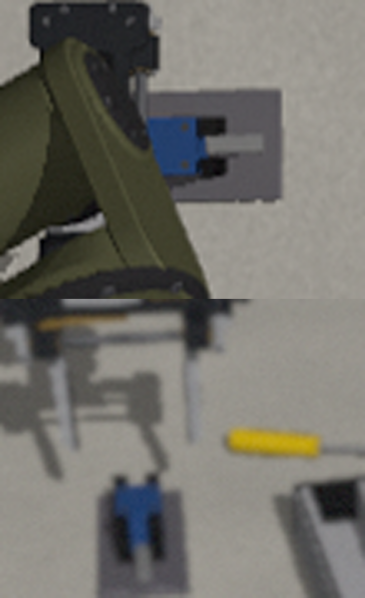

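The fingers straddle the carriage's width in the side view (the carriage's top is at about (137,495) in the crop, the tips at about (70,445) and (193,440)), so I descend.

Emit:
send_rows(
  series=[
    [[1,0,0,20,0],[1,0,0,40,0],[1,0,0,60,0],[1,0,0,75,0],[1,0,0,85,0],[1,0,0,93,0],[1,0,0,93,0],[0.5,0,0,93,0],[0.2,0,0,93,0],[0,0,0,93,0]],
  ],
)

```text
clock: 4.05
eef_pos: [402.6, 287.0, 27.0]
eef_rot: [3.141, -0.0, 1.588]
wrist_force: [-0.5, 0.7, -0.6]
finger_gap: 74.0
```

Emit:
send_rows(
  series=[
    [[0,0,0,0,0],[0,0,0,0,0],[0,0,0,0,0],[0,0,0,0,0],[0,0,0,0,0],[0,0,0,0,0]],
  ],
)

```text
clock: 4.65
eef_pos: [402.2, 286.8, 26.5]
eef_rot: [-3.141, 0.0, 1.589]
wrist_force: [-2.9, -1.0, 2.7]
finger_gap: 40.0
```

Emit:
send_rows(
  series=[
    [[0,0,0,-5,0],[0,0,0,-20,0],[0,0,0,-45,0],[0,0,0,-70,0],[0,0,0,-95,0],[0,0,0,-95,0],[0,0,0,-95,0]],
  ],
)

```text
clock: 5.35
eef_pos: [402.3, 286.8, 121.1]
eef_rot: [3.141, -0.0, 1.588]
wrist_force: [-0.0, -0.0, -2.3]
finger_gap: 39.9
```

Run:
```python
from h import *
s=manip.read_state(); print(s["eef_pos"],s["eef_rot"],s["wrist_force"],s["moment"],s["finger_gap"])
```

```text
[402.3040506  286.78031711 121.14900549] [ 3.14124959e+00 -1.53506958e-04  1.58833454e+00] [-1.59119151e-03 -2.11306249e-02 -2.30782564e+00] [-0.07601128 -0.12769753  0.01905738] 39.8789930809911
```

Emit:
send_rows(
  series=[
    [[0,-371,210.5,0,-5.9],[0,-371,210.5,0,-5.9],[0,-371,210.5,0,-5.9],[0,-371,210.5,0,-5.9],[0,-371,210.5,0,-5.9],[0,-371,210.5,0,-5.9],[0,-371,210.5,0,-5.9],[0,-371,210.5,0,-5.9],[0,-371,210.5,0,-5.9],[0,-371,210.5,0,-5.9]],
  ],
)

```text
clock: 6.35
eef_pos: [619.6, -83.5, 118.8]
eef_rot: [-3.139, -0.0, 1.688]
wrist_force: [-0.5, 0.1, -2.0]
finger_gap: 40.0
```

Emit:
send_rows(
  series=[
    [[0,0,0,25,0],[0,0,0,50,0],[0,0,0,70,0],[0,0,0,80,0],[0,0,0,84,0],[0,0,0,84,0],[0,0,0,84,0]],
  ],
)

```text
clock: 7.05
eef_pos: [619.7, -80.3, 38.3]
eef_rot: [3.14, 0.0, 1.692]
wrist_force: [0.9, 0.0, -2.6]
finger_gap: 40.0
```

Run:
```python
from h import *
s=manip.read_state(); print(s["eef_pos"],s["eef_rot"],s["wrist_force"],s["finger_gap"])
c=manip.camera("top"); d=manip.camera("side")
save(c,"t4.png",(250,130,140,90),4)
save(d,"s4.png",(250,180,140,120),4)
a=np.vstack([cv2.imread("pics/t4.png"),cv2.imread("pics/s4.png")]);cv2.imwrite("pics/b4.png",cv2.resize(a,None,fx=.71,fy=.71))
```

```text
[619.74615487 -80.29050017  38.3012847 ] [3.14046293e+00 3.58363196e-04 1.69155805e+00] [ 8.53008118e-01  8.65839031e-04 -2.64426199e+00] 39.95982392170066
```

View pics/b4.png

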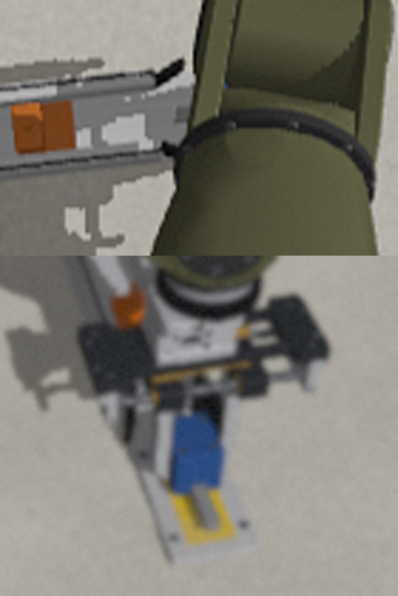

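The carriage hangs centred over the loading end, its nose tip near the yellow patch's outer end (crop (210,528)), as expected for x = -140. I lower it the last 12 mm and release.

Emit:
send_rows(
  series=[
    [[0,0,0,4,0],[0,0,0,8,0],[0,0,0,10,0],[0,0,0,11,0],[0,0,0,11.5,0],[0,0,0,11.5,0],[0,0,0,11.5,0]],
  ],
)

```text
clock: 7.85
eef_pos: [619.4, -80.4, 26.5]
eef_rot: [3.142, 0.0, 1.691]
wrist_force: [-3.8, 1.5, 5.4]
finger_gap: 39.8
```

Emit:
send_rows(
  series=[
    [[0.6,0,0,0,0],[0.8,0,0,0,0],[1,0,0,0,0],[1,0,0,0,0],[1,0,0,0,0],[1,0,0,0,0],[1,0,0,-20,0],[1,0,0,-50,0],[1,0,0,-90,0],[1,0,0,-90,0]],
  ],
)

```text
clock: 8.85
eef_pos: [621.6, -80.8, 121.6]
eef_rot: [3.134, 0.003, 1.691]
wrist_force: [0.3, -1.9, 0.3]
finger_gap: 94.0
```

Emit:
send_rows(
  series=[
    [[1,0,0,-10,85],[1,0,0,-10,85],[1,0,0,-10,85],[1,0,0,-10,85],[1,0,0,-10,85],[1,0,0,-10,85],[1,0,0,-10,85],[1,0,0,-10,85],[1,0,0,-10,85],[1,0,0,-10,85]],
  ],
)

```text
clock: 9.85
eef_pos: [619.2, -80.3, 125.4]
eef_rot: [-3.141, 0.0, 0.202]
wrist_force: [0.4, -0.8, 0.2]
finger_gap: 93.7
```

Run:
```python
from h import *
s=manip.read_state(); print(s["eef_pos"],s["eef_rot"],s["wrist_force"],s["finger_gap"],s["joints"])
c=manip.camera("top"); d=manip.camera("side")
save(c,"t5.png",(250,130,140,90),4)
save(d,"s5.png",(250,180,140,120),4)
a=np.vstack([cv2.imread("pics/t5.png"),cv2.imread("pics/s5.png")]);cv2.imwrite("pics/b5.png",cv2.resize(a,None,fx=.71,fy=.71))
a=np.radians(96.9);R=np.array([[np.cos(a),-np.sin(a)],[np.sin(a),np.cos(a)]]);o=np.array([602.4,58.4])
for x,y,z in((-140-23,20,54),(-140-23,-20,54),(-203,6,20),(-203,-6,20)):
    w=o+R@[x,y]; print((proj(d,[*w,z])-[250,180])*4*.71)
```

```text
[619.22095608 -80.34460002 125.42592487] [-3.14139735e+00  4.51618260e-04  2.01745716e-01] [ 0.37523139 -0.76236596  0.18613802] 93.68159606782983 [-1.87682916e-01  5.43147765e-01  1.38856347e+00  9.85288463e-06
  1.21037337e+00  1.18136426e+00]
[173.09776569 214.1680624 ]
[221.70390117 205.85031245]
[202.27425858 278.13913184]
[216.94519369 275.47054965]
```

View pics/b5.png

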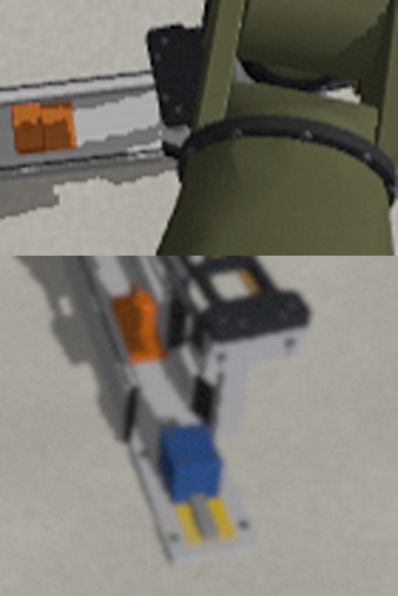

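Emit:
send_rows(
  series=[
    [[1,0,0,20,4.7],[1,0,0,45,4.7],[1,0,0,65,4.7],[1,0,0,80,4.7],[1,0,0,88,4.7],[1,0,0,92,4.7],[1,0,0,92,4.7],[0.6,0,0,92,4.7],[0.3,0,0,92,4.7],[0,0,0,92,4.7]],
  ],
  newtons=25,
)

```text
clock: 10.95
eef_pos: [619.6, -80.4, 34.5]
eef_rot: [3.141, -0.001, 0.126]
wrist_force: [0.6, -0.9, 0.1]
finger_gap: 73.9
```

Emit:
send_rows(
  series=[
    [[0,0,0,0,0],[0,0,0,0,0],[0,0,0,0,0],[0,0,0,0,0],[0,0,0,0,0],[0,0,0,0,0]],
  ],
)

```text
clock: 11.55
eef_pos: [619.4, -80.4, 34.0]
eef_rot: [-3.142, -0.0, 0.126]
wrist_force: [-0.1, 0.5, 0.6]
finger_gap: 45.6
```

Emit:
send_rows(
  series=[
    [[0,0,-6,0,0.3],[0,0,-12,0,0.3],[0,0,-18,0,0.3],[0,0,-24,0,0.3],[0,0,-30,0,0.3],[0,0,-35,0,0.3],[0,0,-40,0,0.3],[0,0,-45,0,0.3],[0,0,-50,0,0.3],[0,0,-50,0,0.3]],
  ],
)

```text
clock: 12.55
eef_pos: [613.0, -30.0, 34.0]
eef_rot: [-3.141, 0.0, 0.121]
wrist_force: [-0.6, 0.9, 1.3]
finger_gap: 45.7
```

Emit:
send_rows(
  series=[
    [[0,0,-4,0,0],[0,0,-8,0,0],[0,0,-12,0,0],[0,0,-16,0,0],[0,0,-20,0,0],[0,0,-20,0,0]],
  ],
)

```text
clock: 13.15
eef_pos: [610.6, -10.2, 34.0]
eef_rot: [-3.141, 0.0, 0.121]
wrist_force: [-0.4, 2.0, 1.3]
finger_gap: 45.8
```

Emit:
send_rows(
  series=[
    [[0,0,-3,0,0],[0,0,-6,0,0],[0,0,-9,0,0],[0,0,-12,0,0],[0,0,-15,0,0],[0,0,-18,0,0],[0,0,-21,0,0],[0,0,-24,0,0],[0,0,-27,0,0],[0,0,-30,0,0]],
  ],
)

```text
clock: 14.15
eef_pos: [607.0, 19.1, 34.0]
eef_rot: [3.142, -0.0, 0.121]
wrist_force: [0.0, -2.7, 1.1]
finger_gap: 45.8
```

Emit:
send_rows(
  series=[
    [[0,0,-3,0,0],[0,0,-6,0,0],[0,0,-9,0,0],[0,0,-12,0,0],[0,0,-15,0,0],[0,0,-18,0,0],[0,0,-21,0,0],[0,0,-24,0,0],[0,0,-27,0,0],[0,0,-30,0,0]],
  ],
)

```text
clock: 15.15
eef_pos: [603.4, 48.9, 34.0]
eef_rot: [-3.142, -0.0, 0.121]
wrist_force: [0.7, -2.8, 2.1]
finger_gap: 45.7
```

Run:
```python
from h import *
for _ in range(2):
    d=manip.camera("side");s=manip.read_state(); print(s["eef_pos"],s["wrist_force"],s["moment"])
c=manip.camera("top")
save(c,"t6.png",(165,130,200,90),4)
save(d,"s6.png",(240,130,160,120),4)
a=[cv2.imread("pics/t6.png"),cv2.imread("pics/s6.png")];a[1]=cv2.copyMakeBorder(a[1],0,0,0,160,0)
cv2.imwrite("pics/b6.png",cv2.resize(np.vstack(a),None,fx=.71,fy=.71))
```

```text
[603.37367558  49.26001551  33.93627606] [ 0.83438792 -0.36065887  1.71049456] [-0.02629672 -0.09298221 -0.00525132]
[603.37715854  49.28009705  33.95173947] [-0.95825653  1.99902917  2.93596649] [ 0.25052409  0.02380415 -0.08597285]
```

View pics/b6.png

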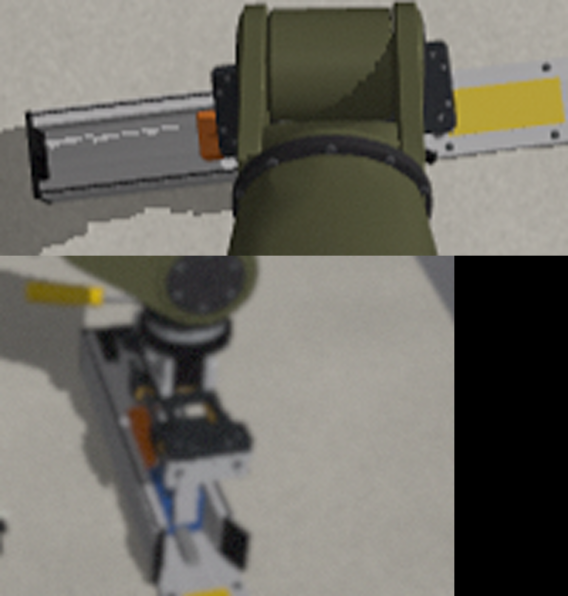

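Emit:
send_rows(
  series=[
    [[0,0,-2,0,0],[0,0,-4,0,0],[0,0,-6,0,0],[0,0,-8,0,0],[0,0,-10,0,0],[0,0,-12,0,0],[0,0,-14,0,0],[0,0,-16,0,0],[0,0,-18,0,0],[0,0,-20,0,0]],
  ],
)

```text
clock: 16.3
eef_pos: [601.1, 68.6, 34.0]
eef_rot: [3.142, -0.0, 0.121]
wrist_force: [0.6, -2.9, 3.0]
finger_gap: 45.6
```

Emit:
send_rows(
  series=[
    [[0,0,-1,0,0],[0,0,-2,0,0],[0,0,-3,0,0],[0,0,-4,0,0],[0,0,-5,0,0],[0,0,-6,0,0],[0,0,-7,0,0],[0,0,-8,0,0],[0,0,-8,0,0],[0,0,-8,0,0]],
  ],
)

```text
clock: 17.3
eef_pos: [600.1, 76.6, 34.0]
eef_rot: [-3.141, -0.0, 0.121]
wrist_force: [0.9, -0.6, 2.9]
finger_gap: 46.2
```

```bash
cat > f.py <<'E'
from h import *
F=[]
for _ in range(6):
    manip.camera("top");s=manip.read_state();F.append(s["wrist_force"])
F=np.array(F);p=s["eef_pos"];print("pos",np.round(p,2),"along",np.round(F@[-.12,.993,0],1),"mean",np.round(F.mean(0),2),"gap",s["finger_gap"],"t",s["clock"])
E
python3 f.py
```

```text
pos [600.06  76.62  33.97] along [-0.5 -0.3 -0.9 -0.1  0.   1.1] mean [ 0.01 -0.1   3.21] gap 45.933143365533674 t 17.6
```

Emit:
send_rows(
  series=[
    [[0,0,-1,0,0],[0,0,-2,0,0],[0,0,-3,0,0],[0,0,-4,0,0],[0,0,-5,0,0],[0,0,-6,0,0],[0,0,-7,0,0],[0,0,-8,0,0],[0,0,-8,0,0],[0,0,-8,0,0]],
  ],
)

```text
clock: 18.6
eef_pos: [599.1, 84.6, 34.0]
eef_rot: [-3.141, -0.0, 0.121]
wrist_force: [0.7, -1.3, 5.0]
finger_gap: 46.0
```

```bash
python3 f.py
```

```text
pos [599.09  84.59  33.97] along [-0.8 -1.3 -0.5  0.5  0.3  0.4] mean [ 0.33 -0.19  3.67] gap 45.89796512374127 t 18.9
```

Emit:
send_rows(
  series=[
    [[0,0,-1,0,0],[0,0,-2,0,0],[0,0,-3,0,0],[0,0,-4,0,0],[0,0,-5,0,0],[0,0,-6,0,0],[0,0,-7,0,0],[0,0,-8,0,0],[0,0,-8,0,0],[0,0,-8,0,0]],
  ],
)

```text
clock: 19.9
eef_pos: [598.2, 92.2, 34.0]
eef_rot: [3.141, -0.0, 0.121]
wrist_force: [0.3, -5.8, 3.4]
finger_gap: 45.8
```

```bash
python3 f.py
```

```text
pos [598.23  92.2   34.  ] along [-4.1 -5.2 -4.7 -5.6 -4.2 -6. ] mean [ 0.93 -4.89  4.28] gap 45.69984074481205 t 20.2
```

The rail has gone tight: a steady 5 N, against about 0.3 N at the earlier stops. I draw back slowly.

Emit:
send_rows(
  series=[
    [[0,0,1,0,0],[0,0,2,0,0],[0,0,3,0,0],[0,0,4,0,0],[0,0,6,0,0],[0,0,8,0,0],[0,0,11,0,0],[0,0,14,0,0],[0,0,17.5,0,0],[0,0,17.5,0,0]],
  ],
)

```text
clock: 21.2
eef_pos: [600.4, 74.2, 34.0]
eef_rot: [3.141, 0.0, 0.12]
wrist_force: [-0.1, -1.3, 5.4]
finger_gap: 46.0
```

```bash
python3 f.py
```

```text
pos [600.37  74.59  33.99] along [-2.9 -4.4 -4.4 -3.2 -2.1 -3.3] mean [ 0.05 -3.39  4.75] gap 46.09916606039115 t 21.5
```

```bash
python3 f.py
python3 - <<'E'
from h import *
c=manip.camera("top"); d=manip.camera("side")
save(c,"t7.png",(165,130,200,90),4)
save(d,"s7.png",(240,130,160,120),4)
a=[cv2.imread("pics/t7.png"),cv2.imread("pics/s7.png")];a[1]=cv2.copyMakeBorder(a[1],0,0,0,160,0)
cv2.imwrite("pics/b7.png",cv2.resize(np.vstack(a),None,fx=.71,fy=.71))
a=np.radians(96.9);R=np.array([[np.cos(a),-np.sin(a)],[np.sin(a),np.cos(a)]]);o=np.array([602.4,58.4])
h=cv2.cvtColor(c["img"],cv2.COLOR_RGB2HSV);m=(abs(h[...,0]-10.)<8)&(h[...,1]>150);m[:150]=0;m[200:]=0;m[:,:170]=0;m[:,300:]=0
ys,xs=np.nonzero(m);print(len(xs),xs.min(),xs.max(),ys.min(),ys.max())
for z in(54,46): print(R.T@(onz(c,xs.min()-.5,ys[xs<=xs.min()+1].mean(),z)[:2]-o))
print(manip.read_state()["eef_pos"],R.T@(manip.read_state()["eef_pos"][:2]-o))
E
```

```text
pos [600.29  74.93  33.95] along [-3.6 -4.3 -2.9 -4.3 -3.2 -3.6] mean [ 0.43 -3.62  4.63] gap 46.2184675639342 t 21.8
210 216 230 171 187
[147.26699111  -6.27008737]
[148.32333946  -7.52200413]
[600.28782497  74.94946467  33.95528381] [16.68335259  0.1086769 ]
```

View pics/b7.png

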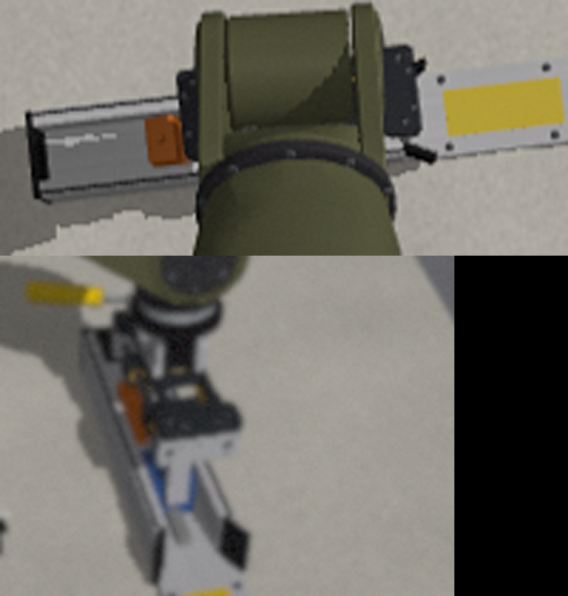

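Run:
```python
from h import *
c=manip.camera("top"); a=np.radians(96.9);R=np.array([[np.cos(a),-np.sin(a)],[np.sin(a),np.cos(a)]]);o=np.array([602.4,58.4])
for n,p in(("t6",(603.37,49.27)),("t7",(600.3,74.9))):
    i=cv2.resize(cv2.imread(f"pics/{n}.png"),(200,90),interpolation=cv2.INTER_AREA)
    h=cv2.cvtColor(i,cv2.COLOR_BGR2HSV);m=(abs(h[...,0]-10.)<8)&(h[...,1]>140);m[:20]=0;m[70:]=0;m[:,:10]=0;m[:,135:]=0
    ys,xs=np.nonzero(m); e=[xs[ys==y].min() for y in range(ys.min()+3,ys.max()-2)]
    print(n,e,R.T@(onz(c,np.mean(e)+165-.5,np.mean(ys)+130,54)[:2]-o),R.T@(np.array(p)-o))
```

```text
t6 [np.int64(70), np.int64(70), np.int64(70), np.int64(70), np.int64(70), np.int64(70), np.int64(70), np.int64(70), np.int64(70), np.int64(71), np.int64(71)] [102.93090392  -0.93156632] [-9.18040727  0.13387472]
t7 [np.int64(51), np.int64(51), np.int64(52), np.int64(52), np.int64(52), np.int64(52), np.int64(52), np.int64(52), np.int64(52), np.int64(52), np.int64(52)] [145.90795898  -1.02335986] [16.6327835   0.10253258]
```

Emit:
send_rows(
  series=[
    [[0,0,0,-0.4,0],[0,0,-2,-0.4,0],[0,0,-4,-0.4,0],[0,0,-6,-0.4,0],[0,0,-8,-0.4,0],[0,0,-10,-0.4,0],[0,0,-12,-0.4,0],[0,0,-13,-0.4,0],[0,0,-13,-0.4,0],[0,0,-13,-0.4,0]],
  ],
)

```text
clock: 22.95
eef_pos: [598.7, 87.8, 34.3]
eef_rot: [-3.142, 0.0, 0.121]
wrist_force: [0.0, 0.1, -2.1]
finger_gap: 45.9
```

```bash
python3 f.py
```

```text
pos [598.7   87.79  34.33] along [ 0.5  1.3 -0.1 -0.5 -0.9 -0.6] mean [-0.16 -0.06 -2.07] gap 45.93661844056143 t 23.25
```

The carriage now hangs clear of the floor (only its weight shows) and the along-rail force is near zero, so the earlier 5 N may have been partly friction. I probe again in clean conditions.

Emit:
send_rows(
  series=[
    [[0,0,-1,0,0],[0,0,-2,0,0],[0,0,-3,0,0],[0,0,-4,0,0],[0,0,-5,0,0],[0,0,-5.5,0,0],[0,0,-6,0,0],[0,0,-6,0,0],[0,0,-6,0,0]],
  ],
)

```text
clock: 24.15
eef_pos: [598.0, 93.4, 34.4]
eef_rot: [3.141, -0.0, 0.12]
wrist_force: [-0.5, -4.7, -0.1]
finger_gap: 45.6
```

```bash
python3 f.py
```

```text
pos [598.05  93.47  34.38] along [-4.4 -5.  -5.9 -5.2 -4.9 -4.8] mean [ 0.35 -5.02 -1.18] gap 45.93581139120707 t 24.45
```

Emit:
send_rows(
  series=[
    [[0,0,0.7,0,0],[0,0,1.4,0,0],[0,0,2.1,0,0],[0,0,3,0,0],[0,0,5,0,0],[0,0,8,0,0],[0,0,11,0,0],[0,0,14,0,0],[0,0,17.5,0,0],[0,0,17.5,0,0]],
  ],
)

```text
clock: 25.45
eef_pos: [600.2, 75.9, 34.4]
eef_rot: [3.142, -0.0, 0.12]
wrist_force: [-0.7, 0.1, -2.4]
finger_gap: 45.7
```

Emit:
send_rows(
  series=[
    [[0,0,0,0.1,0],[0,0,0,0.2,0],[0,0,0,0.2,0],[0.55,0,0,0.2,0],[0.65,0,0,0.2,0],[0.75,0,0,0.2,0],[0.75,0,0,0.2,0],[0.75,0,0,0.2,0],[0.75,0,0,0.2,0],[0.75,0,0,0.2,0]],
  ],
)

```text
clock: 26.45
eef_pos: [600.1, 76.4, 34.2]
eef_rot: [-3.142, -0.0, 0.121]
wrist_force: [-0.7, 0.7, -0.9]
finger_gap: 70.2
```

Lift clear, then move aside (toward the robot, back over the loading end) for a check picture.

Emit:
send_rows(
  series=[
    [[0.75,0,0,-10,0],[0.75,0,0,-25,0],[0.75,0,0,-50,0],[0.75,0,0,-80,0],[0.75,0,0,-120,0],[0.75,0,0,-150,0],[0.75,0,40,-150,0],[0.75,0,80,-150,0],[0.75,0,120,-150,0],[0.75,0,160,-150,0]],
  ],
)

```text
clock: 27.45
eef_pos: [619.4, -83.9, 186.0]
eef_rot: [3.141, -0.002, 0.121]
wrist_force: [0.2, 0.1, -0.4]
finger_gap: 70.5
```

Emit:
send_rows(
  series=[
    [[0.75,-50,40,0,0],[0.75,-100,80,0,0],[0.75,-100,120,0,0],[0.75,-100,140,0,0],[0.75,-100,140,0,0],[0.75,-100,140,0,0]],
  ],
)

```text
clock: 28.05
eef_pos: [536.8, -233.6, 185.2]
eef_rot: [3.141, -0.001, 0.119]
wrist_force: [0.4, -0.2, -0.0]
finger_gap: 70.7
```

Run:
```python
from h import *
c=manip.camera("top"); d=manip.camera("side"); s=manip.read_state();print(s["clock"],s["wrist_force"],s["eef_pos"],s["qd"])
a=np.radians(96.9);R=np.array([[np.cos(a),-np.sin(a)],[np.sin(a),np.cos(a)]]);o=np.array([602.4,58.4])
h=cv2.cvtColor(c["img"],cv2.COLOR_RGB2HSV);H,S,V=h[...,0].astype(float),h[...,1],h[...,2]
for n,m in(("orange",(abs(H-10)<8)&(S>150)),("blue",(abs(H-110)<12)&(S>100)&(V>60))):
    k=np.zeros_like(m);k[140:205,170:375]=1;ys,xs=np.nonzero(m&k)
    if len(xs):print(n,len(xs),[np.round(R.T@(onz(c,u,ys.mean(),54)[:2]-o),1).tolist() for u in(xs.min()-.5,xs.max()+.5)],ys.min(),ys.max())
save(c,"t8.png",(165,130,200,90),4);save(d,"s8.png",(240,130,160,120),4)
b=[cv2.imread("pics/t8.png"),cv2.imread("pics/s8.png")];b[1]=cv2.copyMakeBorder(b[1],0,0,0,160,0)
cv2.imwrite("pics/b8.png",cv2.resize(np.vstack(b),None,fx=.71,fy=.71))
```

```text
28.15 [-0.04669163  0.21331994  0.91686087] [ 537.12878275 -232.47916998  184.80521576] [ 0.00971448  0.00407617  0.00189992  0.00152479 -0.00354138 -0.00266941]
orange 368 [[147.7, -2.4], [92.2, 4.1]] 170 187
blue 310 [[42.4, -2.4], [-6.1, 3.3]] 164 182
```

View pics/b8.png

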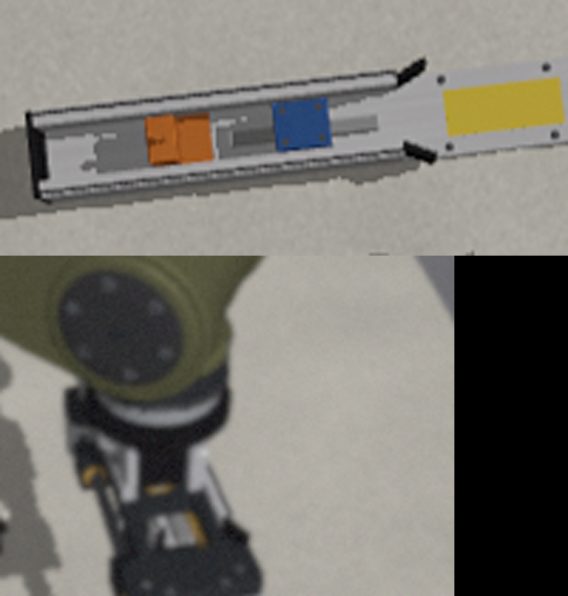

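The picture shows the carriage seated in the slot (blue at crop (301,124)), with a clear gap between its nose and the marker's foot. The carriage is at about x = 18 and the marker at about x = 122, so the centres are about 104 mm apart.

```bash
python3 -c "
from cell import manip
print(manip.sign_off(), manip.read_state()['clock'])"
```

```text
the job is handed in; nothing more can be done
the job is handed in; nothing more can be done
```

I took the carriage from the holder, set it down on the loading end and let go. I then took it again by its end faces and pushed the marker until the rail went tight. I drew the carriage back 17.5 mm, let go and moved the arm clear. The job was handed in at about 28 s of the 69 s allowed; no verdict was reported.

- **Tight spot:** the first push also read about 5 N, but about 3.6 N was still there after I drew back. The carriage was being pressed on the floor, so part of that reading was friction. I lifted it 0.4 mm, saw zero force along the rail, and pushed again to a clean, steady 5.0 N. The highest single reading along the rail was about 6 N.
- **Final picture:** the carriage centre is at about x = 18 mm and the marker foot at about x = 122 mm, so they are about 104 mm apart (94 to 115 allowed). That leaves the nose about 16 mm short of the marker. The carriage sits in the slot and the gripper is well clear of it.
- **Accuracy:** the final distance comes from the top camera only, because the arm hid the rail in the side view. It is good to about 2 mm. I did not measure the servo, mug or screwdriver again at the end, but the arm never worked near them.

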